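Post a faulty drain valve through the spring flap of the reject box

TASK

Post the faulty drain valve (red dot, standing on the steel ledge of the red reject box) into the box: push the self-closing flap inward with one finger and, while that finger keeps it open, push the valve along the ledge and over its edge with the other finger so that it drops in. Do not grip or lift the valve or shove it up the closed flap. Take the hand away so that the flap springs fully shut, and leave the label roll, the green-dot valve and the filter canisters where they stand.

Things in the scene. Friction and masses are not known exactly. Their poses are not given: they have to be found in the camera images.
- reject_box: Red sheet-steel reject box fixed to the bench, 290 (x) x 300 (y) x 195 mm high, hollow, 4 mm walls, clear window in the rear wall. Origin: centre of its underside; x axis from the loading side (near the robot) to the rear, z up. From x -145 to -20 mm its top is an open steel ledge, then comes the sloping flap, then (x 110 to 145) a fixed flat top 195 mm high.
- lip (a point): Middle of the ledge's inner edge: box x -20, y 0, z 150 mm; axes as the box. The ledge is flat, 150 mm above the bench, 300 mm wide, reaching 125 mm from here towards -x. The valve must go over this edge (+x) and down inside. The opening behind it is 252 mm wide between low sloping cheeks (each 24 mm wide) no higher than the shut flap.
- flap (a joint): Opening angle of the bare aluminium flap (rad): 0 shut, growing as its free edge swings inward and down; stop at 1.2. Flat plate 244 mm wide, 133 mm from hinge to free edge, 3 mm thick, black rubber strip near the free edge. Hinge line along the box's y. Shut, the face slopes 19 degrees down from the hinge to the lip. It springs shut in under a second when let go.
- flap_edge (a point): Middle of the flap's free edge, upper face; shut, it lies 5 mm from the lip and 2 mm above ledge level. The spring (0.35 N m shut, 0.5 N m wide open) needs about 3 N here and 5 to 13 N nearer the hinge, so it bears the valve's weight without opening.
- flap_hinge (a point): Middle of the flap's hinge line: 130 mm beyond the lip (+x of the box), 45 mm above the ledge; barrel radius 7 mm. A fingertip moving level, 10 mm above the ledge, from the lip towards the hinge slides on the flap and presses it down: open about 0.25 rad with the tip's far side 80 mm past the lip, 0.6 rad at 105 mm.
- faulty_valve: The faulty drain valve: brass block 40 (x) x 46 (y) x 22 mm high with a black coil 26 x 34 x 20 mm on top and a red dot on the coil, 42 mm high in all, about 190 g. Origin at the centre of its underside, z up. Stands loose on the ledge, its origin 42 to 58 mm before the lip, turned up to 0.3 rad from the box; slides easily.
- faulty_valve_center (a point): Centre of the faulty valve's bulk, 16 mm above its underside.
- good_valve: Same valve with a green dot, standing on the bench; leave it. Origin at the centre of its underside.
- label_roll: Roll of red labels, 44 mm diameter, 22 mm high, standing on the ledge near its right (-y) front corner; leave it. Origin at the centre of its underside.
- canister_1: Dark grey filter canister, 64 mm diameter, 164 mm high, standing in a white foam block (200 x 110 x 50 mm, holes 40 mm deep) on the bench beside the box; leave it. Origin at the centre of its underside, 10 mm above the bench.
- canister_2: Second canister in the same foam block; leave it.
Mind the look-alikes: they are no part of the job. Leave any pink, purple or white look-alike of the faulty_valve alone.

How it is judged:
By the outcome, as a careful person would: the job done as asked, in the order asked, and still so for the second after the job is handed in, with the robot touching nothing.
It also fails if it takes over 32 s, if anything falls off the work surface, if the arm or the gripper's body presses on something with over 40 N, if the wrist force passes 120 N, or if a joint passes its speed limit or range.

ROBOT

A 6-joint arm with a two-finger parallel gripper is mounted at the origin on the work surface. World frame = base frame: x ahead of the robot, y to its left, z up, the work surface at z = 0. Lengths are in mm, angles in rad, forces in N, time in s.
With the tool pointing down it reaches from about 425 to 925 mm from the base axis. Payload 12.5 kg.
Tool frame: the origin (TCP) lies midway between the tips of the shut fingers; the grasp point (between the pads) lies 19 mm behind it; z points along the fingers, x is the direction in which the jaws open and shut, and the axes are right-handed (so a half turn about z gives the same grasp; the last joint's range is limited). The gripper opens to 85 mm and grips with 20 to 120 N. Pads are 22 mm wide; open, the fingers measure 114 mm over their backs; the gripper's body (76 mm by 85 mm) begins 54 mm behind the grasp point. The pads swing forward as they close: fully open they stand 13 mm farther back than shut.
Start: joints at [-0.106, 0.491, 1.559, -0, 1.092, -0.106], TCP at [625.018, 0.021, 203.927] pointing down, gripper open.
Joint ranges: [-3.1, 3.1], [-0.84, 2.19], [0.05, 2.79], [-1.13, 4.28], [0.06, 2.93], [-2.69, 2.69]. Speed limits (rad/s): [2.22, 2.22, 2.79, 3.14, 3.14, 3.14].

INTERFACE

Orientations are given as [roll, pitch, yaw] about the fixed x, y, z axes, in that order (R = Rz(yaw) Ry(pitch) Rx(roll)).
In Python, from bench import * gives the robot as it stands.
- The arm moves only by the tool drive_tool, never from a script. Its argument "plan" is one flat list of numbers, 7 for each row, row after row: the gripper command: -1 is shut, 1 is fully open, values between are in proportion, then the shift along the tool's x, y, z in cm, then the turn, a rotation vector about the tool's x, y, z in rad. In form: [gripper, x, y, z, ax, ay, az, gripper, x, y, z, ax, ay, az, ...]. A call has 1 to 12 rows; each row is the pose to reach, as a shift and turn from the pose commanded when the call began, along the tool's axes at that moment; what a row does not reach only later rows make up. A row lasts 1/10 s, in which the tool goes at most 50 mm and 8.59 degrees, less where a joint would pass 70% of its speed; a pose out of reach is approached as far as the arm can. A call with a gripper value outside its range is refused whole. The fingers move at their own pace and stop on an object; "squeeze" is the grip in N (left out, the last holds). Time passes only in rows, so rows that repeat a pose let the fingers close. It gives the time, the measured TCP pose, the force and the opening at its end, in the units of the state.
- read_state(): the state, without advancing time (a new reading comes with each control period).
- camera(name): name is "scene" or "side" or "wrist"; returns (picture, depth): 420x560x3 uint8, red, green, blue; 420x560 float32, mm along the optical axis (not along the pixel's ray), 0 where there is no reading.
- calibration(name): a dict with "fx", "fy", "cx", "cy" (pixels), "camera_from_world" (4x4, takes a point from world to camera coordinates). Camera axes: x right, y down, z forward; pixel columns grow to the right and rows downward; lengths in mm; the calibration is good to about 2 mm. A picture is of the moment at which its call begins: read the wrist's pose just before it. calibration takes no time and is no camera call; for the wrist camera it gives the pose at the moment of the call.
- finish_job(): hands the job in, once; it reports no verdict.
The state is a dict: "time_s": time; "qpos": joint angles; "joint_velocities": joint speeds; "effort": joint torques, N m; "ee_pos": TCP position; "orientation": TCP orientation; "force": force on the tool from outside, world axes, zero at the start; "torque": the same for the moment, N m; "finger_gap": finger opening in mm.
Only numpy, scipy, OpenCV 4.12 (cv2) and the standard library are available. Lean on these libraries where they do the work, as an engineer would, in place of code of your own. Each camera call takes 0.05 s, during which the arm holds its last target.

## Working session

There is one attempt and no reset: what is moved stays moved. The work goes in short steps, Python scripts to look and compute and a tool call to move; the robot and the scene stay as the last step left them, time stands still between calls to the robot, and variables do not carry over. Pictures are saved under pics/ and viewed, and the job is handed in when it is done.

Besides the shell and the picture viewer there is one more tool, called after ">>>" in YAML: its name, and indented under it one key for each argument. drive_tool: Moves the arm, as the interface text tells. Its arguments: {"type":"object","properties":{"plan":{"type":"array"},"squeeze":{"type":"number"}},"required":["plan"]}

```bash
ls; mkdir -p pics; python3 - <<'E'
from bench import *
import cv2,numpy as np
s=read_state();print(s)
for n in ["scene","side"]:
    p,d=camera(n);cv2.imwrite(f"pics/{n}0.png",p[:,:,::-1]);np.savez(f"{n}0.npz",p=p,d=d,**calibration(n))
E
```

```text
pics
{'time_s': 0.0, 'qpos': array([-1.05566550e-01,  4.91564957e-01,  1.55946323e+00, -2.12986975e-05,
        1.09171274e+00, -1.05602903e-01]), 'joint_velocities': array([-0.00075493,  0.00079402,  0.00027974, -0.00098182,  0.00151874,
       -0.00022162]), 'effort': array([-2.53899279e-04, -6.18447447e+01, -2.61596632e+01, -1.41405640e-04,
        4.01603000e-03, -9.44706159e-06]), 'ee_pos': array([6.24732931e+02, 6.65567442e-02, 2.03319663e+02]), 'orientation': array([-3.14149040e+00,  1.14386396e-03,  4.62403633e-05]), 'force': array([-0.11765407,  1.20923232,  1.00718267]), 'torque': array([-0.02122368, -0.02753074, -0.00071549]), 'finger_gap': 85.34595995690547}
```

View pics/scene0.png

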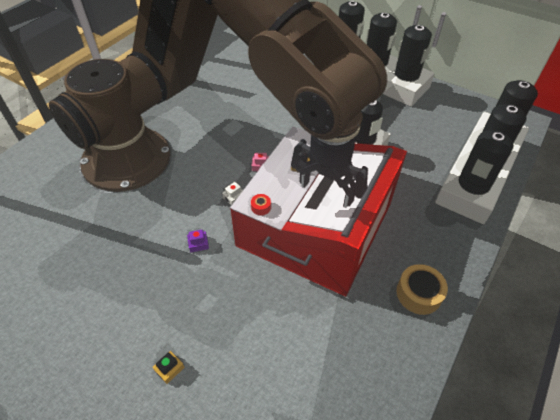

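View pics/side0.png

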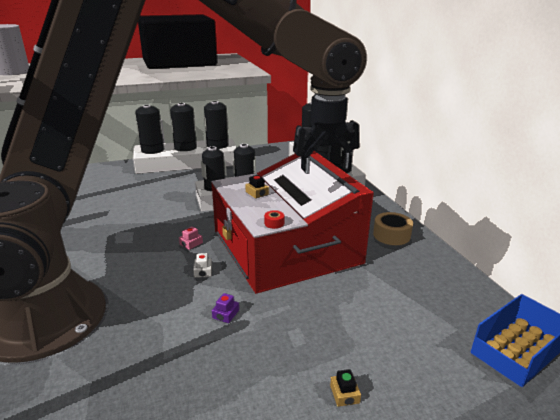

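Side view: the brass valve with a black coil stands on the ledge at (258,185). The label roll is at (274,218). The pink (190,237), white (203,264) and purple (225,306) look-alikes and the green-dot valve (346,385) are on the bench. The one on the ledge fits the description; I'll confirm it enlarged.

```bash
python3 - <<'E'
from bench import *
import cv2,numpy as np
z=np.load("side0.npz");p=z['p']
c=cv2.resize(p[140:300,190:390],None,fx=4,fy=4,interpolation=cv2.INTER_CUBIC)[:600]
cv2.imwrite("pics/crop0.png",c[:,:,::-1])
n="wrist"
cal=calibration(n);p,d=camera(n);cv2.imwrite(f"pics/{n}0.png",p[:,:,::-1]);np.savez(f"{n}0.npz",p=p,d=d,**cal)
print(cal)
E
```

```text
{'fx': 303.9338071956761, 'fy': 303.9338071956761, 'cx': 279.88699951798486, 'cy': 208.63302101216854, 'camera_from_world': array([[ 9.99998455e-01,  5.99814059e-04, -1.65237700e-03,
        -6.25951804e+02],
       [ 1.04363933e-03, -9.58974845e-01,  2.83489256e-01,
        -3.69247455e+01],
       [-1.41454713e-03, -2.83490542e-01, -9.58973989e-01,
         3.80355340e+02],
       [ 0.00000000e+00,  0.00000000e+00,  0.00000000e+00,
         1.00000000e+00]])}
```

View pics/crop0.png

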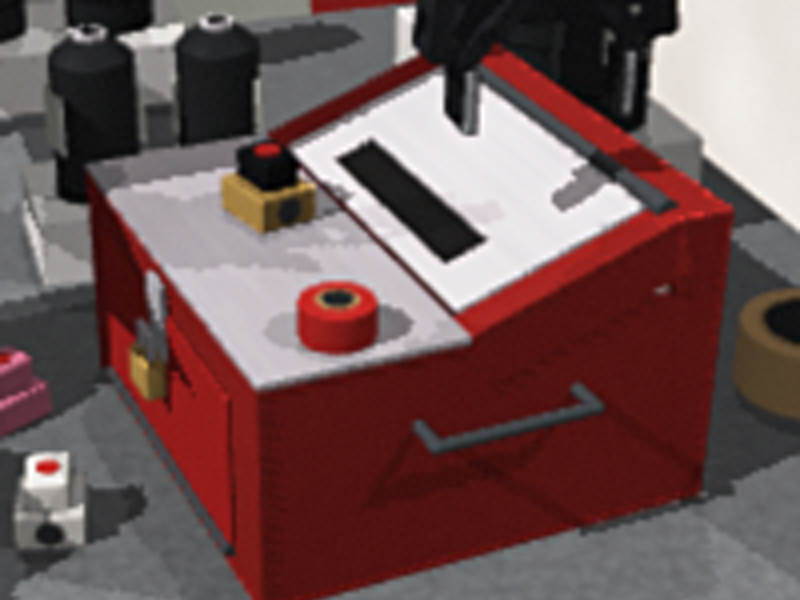

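View pics/wrist0.png

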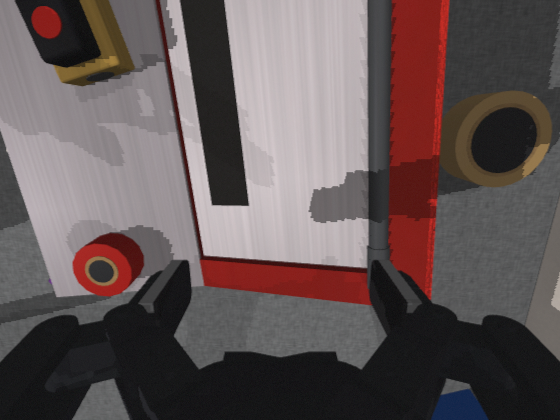

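The crop confirms it: brass block, black coil, red dot at crop (265,150), on the steel ledge. Now the box and valve poses.

```bash
cat > h.py <<'E'
import numpy as np,cv2
def load(f): return np.load(f)
def plane(z,u,v,h):
    M=np.linalg.inv(z['camera_from_world']);r=M[:3,:3]@np.array([(u-z['cx'])/z['fx'],(v-z['cy'])/z['fy'],1]);o=M[:3,3]
    return o+r*(h-o[2])/r[2]
def cloud(z):
    d=z['d'];v,u=np.indices(d.shape);M=np.linalg.inv(z['camera_from_world'])
    P=np.stack([(u-z['cx'])/z['fx']*d,(v-z['cy'])/z['fy']*d,d],-1)
    return P@M[:3,:3].T+M[:3,3]
E
python3 - <<'E'
from h import *
s=load("side0.npz");w=load("wrist0.npz")
np.set_printoptions(precision=1,suppress=True)
C=lambda x,y:(190+x/4-.4,140+y/4-.4)
for n,x,y in [("frontL",88,165),("frontR",262,388),("lipR",470,342)]: print(n,plane(s,*C(x,y),150))
cs=cloud(s);cw=cloud(w)
for u,v in [(160,10),(180,120),(202,255)]: print("lip w",plane(w,u,v,150),cw[v,u-8])
for u,v in [(5,150),(55,296)]:print("front w",plane(w,u,v,150))
for u,v in [(200,288)]:print("lipRw",plane(w,u,v,150))
for z,cl,nm in((s,cs,'side'),(w,cw,'wrist')):
    ok=z['d']>0
    hsv=cv2.cvtColor(z['p'],cv2.COLOR_RGB2HSV)
    reg=ok&(cl[...,2]>153)&(cl[...,2]<200)&(cl[...,0]>400)&(cl[...,0]<560)&(abs(cl[...,1])<200)
    v,u=np.nonzero(reg);print(nm,reg.sum())
    brass=reg&(hsv[...,0]>12)&(hsv[...,0]<32)&(hsv[...,1]>110)
    top=brass&(cl[...,2]>169)&(cl[...,2]<176)
    blk=reg&(hsv[...,2]<70)&(cl[...,2]>178)
    for nn,m in(("brass",brass),("brasstop",top),("coil",blk)):
        if m.sum()>3:
            q=cl[m];print(nn,m.sum(),q.mean(0),q.min(0),q.max(0))
            if m.sum()>20:print(cv2.minAreaRect(q[:,:2].astype(np.float32)))
    rd=ok&(cl[...,2]>185)&(cl[...,2]<198)&(((hsv[...,0]<8)|(hsv[...,0]>172))&(hsv[...,1]>150))&(cl[...,0]<540)
    if rd.sum():print("dot",rd.sum(),cl[rd].mean(0))
    led=ok&(hsv[...,1]<50)&(abs(cl[...,2]-150)<6)
    print("ledge z",np.median(cl[led][:,2]))
E
```

```text
frontL [411.9 222.8 150. ]
frontR [438.9 -76.5 150. ]
lipR [558.6 -67.  150. ]
lip w [548.8 140.  150. ] [543.9 139.8 150.8]
lip w [555.4  71.9 150. ] [550.2  71.9 151.4]
lip w [563.5 -32.5 150. ] [557.4 -32.  151.2]
front w [425.8  50.9 150. ]
front w [436.9 -70.4 150. ]
lipRw [559.6 -62.6 150. ]
side 785
brass 189 [495.  101.9 165.9] [477.7 -47.7 153. ] [523.7 133.3 176. ]
((503.5017395019531, 43.410789489746094), (45.03429412841797, 181.48777770996094), 2.1745362281799316)
brasstop 82 [497.   97.9 171.9] [477.7 -47.7 169.2] [522.9 133.  174.8]
((503.0577087402344, 43.081878662109375), (44.12192916870117, 180.8641357421875), 2.1745362281799316)
coil 112 [499.1 110.3 186.7] [485.2  98.5 178.2] [517.4 132.2 193.5]
((500.6372985839844, 117.2773208618164), (26.2120361328125, 34.74446105957031), 18.455238342285156)
dot 79 [ 329.7 1303.9  191.4]
ledge z 150.21420391456496
wrist 11368
brass 3141 [514.6 102.8 169.3] [483.5 -45.8 153. ] [529.2 144.4 183.2]
((500.1072692871094, 49.85340118408203), (192.13323974609375, 39.833553314208984), 80.99382019042969)
brasstop 2185 [512.2  96.3 172.6] [483.5 -45.8 169. ] [528.9 139.4 175.9]
((499.72210693359375, 47.51802062988281), (187.41046142578125, 39.68897247314453), 81.05525207519531)
coil 2987 [508.3 117.2 190. ] [488.7 102.3 178. ] [520.6 136.3 195.3]
((504.51806640625, 119.69561004638672), (26.773557662963867, 31.147998809814453), 15.442547798156738)
dot 783 [503.6 121.4 193.8]
ledge z 150.91065590611245
```

Box: yaw ≈ 0.088, lip middle ≈ (551,85). Valve: ≈ (503,118.5), yaw ≈ 0.29. The plan is to set the jaws along box x with the valve between the open fingers. The far finger presses the flap and the near finger pushes the valve from behind. First I'll hover over it.

>>> drive_tool:
  plan: [1,-2.8,-3,0,0,0,-0.02,1,-5.6,-6,0,0,0,-0.04,1,-8.5,-9,0,0,0,-0.07,1,-11.3,-11.9,0,0,0,-0.088,1,-11.3,-11.9,0,0,0,-0.088,1,-11.3,-11.9,0,0,0,-0.088]

```text
time_s: 0.75
ee_pos: [511.9, 119.5, 204.2]
orientation: [3.141, -0.001, 0.089]
force: [0.0, 0.0, -0.4]
finger_gap: 84.9
```

```bash
python3 - <<'E'
from bench import *
from h import *
np.set_printoptions(precision=2,suppress=True)
s=read_state();print(s['time_s'],s['ee_pos'],s['orientation'],s['force'],s['finger_gap'])
for n in ["wrist","side"]:
    cal=calibration(n);p,d=camera(n);cv2.imwrite(f"pics/{n}1.png",p[:,:,::-1]);np.savez(f"{n}1.npz",p=p,d=d,**cal)
z=load("wrist1.npz");cl=cloud(z);hsv=cv2.cvtColor(z['p'],cv2.COLOR_RGB2HSV)
reg=(z['d']>0)&(abs(cl[...,0]-503)<60)&(abs(cl[...,1]-118)<60)
m=reg&(hsv[...,0]>12)&(hsv[...,0]<32)&(hsv[...,1]>110)&(abs(cl[...,2]-172)<4)
print(m.sum(),cv2.minAreaRect(cl[m][:,:2].astype(np.float32)))
m=reg&(cl[...,2]>182)&(cl[...,2]<197)&(abs(cl[...,0]-503)<25)&(abs(cl[...,1]-118)<30)
print(m.sum(),cv2.minAreaRect(cl[m][:,:2].astype(np.float32)))
E
```

```text
0.75 [511.88 119.53 204.18] [ 3.14 -0.    0.09] [ 0.03  0.03 -0.42] 84.86726542500517
1368 ((503.6263732910156, 121.8464126586914), (39.20112991333008, 46.25835418701172), 16.128807067871094)
2081 ((503.19696044921875, 122.00458526611328), (26.09579086303711, 33.72394561767578), 16.285869598388672)
```

View pics/wrist1.png

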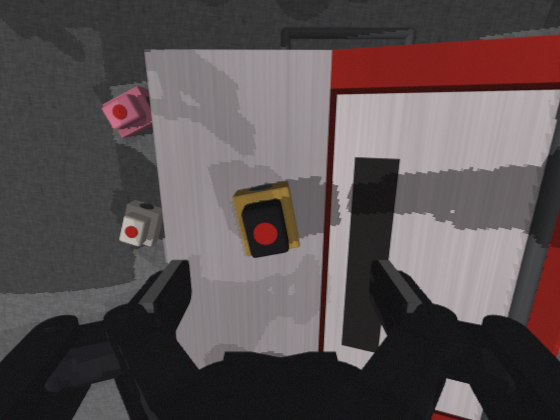

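View pics/side1.png

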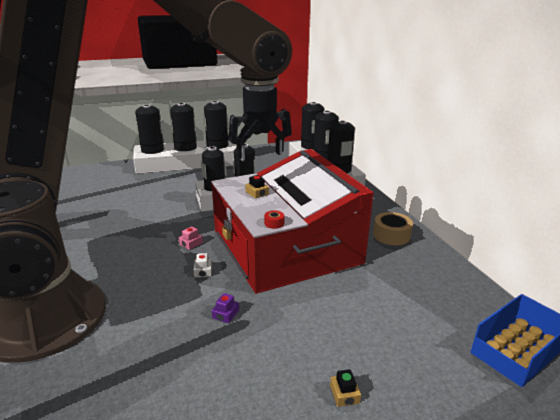

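The valve is clear at (265,222), with the lip line from (333,95) to (320,352) and the ledge's left edge along row 51. I'll project to check.

```bash
python3 - <<'E'
from h import *
np.set_printoptions(precision=1,suppress=True)
z=load("wrist1.npz");T=z['camera_from_world']
for P in [(511.9-50*.996,119.5-4.4,217),(511.9+50*.996,119.5+4.4,217),(503.4,121.9,150),(511.9-50*.996,119.5-4.4,158),(511.9+50*.996,119.5+4.4,158)]:
    c=T[:3,:3]@P+T[:3,3];print(P,c[0]/c[2]*z['fx']+z['cx'],c[1]/c[2]*z['fy']+z['cy'])
cl=cloud(z)
a=plane(z,146,52,150);b=plane(z,331,50,150);print("frontL,lipL",a,b,plane(z,333,95,150),plane(z,320,352,150),plane(z,166,235,150))
e=np.array([np.cos(.088),np.sin(.088)]);n=np.array([-e[1],e[0]])
for q in (a,b,plane(z,333,95,150),plane(z,320,352,150),plane(z,166,235,150),np.array([503.4,121.9])):print(q[:2]@e,q[:2]@n)
# finger points near tip
for (u,v) in [(180,280),(180,300),(385,280),(385,300),(170,270),(395,270)]:print(u,v,cl[v,u],z['d'][v,u])
E
```

```text
(462.09999999999997, 115.1, 217) 188.85012099569363 252.4391845924193
(561.6999999999999, 123.9, 217) 365.43611168704496 252.74403000725584
(503.4, 121.9, 150) 267.2427331810267 212.32744667887334
(462.09999999999997, 115.1, 158) 211.37737044510249 219.35461168117737
(561.6999999999999, 123.9, 158) 344.2734299332539 219.59157342866828
frontL,lipL [413.7 226.7 150. ] [537. 239. 150.] [542.3 211.1 150. ] [560.8  -4.6 150. ] [425.   95.9 150. ]
432.0594180373734 189.41554767609873
555.9105964942722 190.87308967091045
558.7048640777505 162.6247684189048
558.2061763648665 -53.8525850890508
431.77455524042676 58.22658500558128
512.1654528567883 77.1862610831805
180 280 [469.9 121.6 257.7] 131.40532
180 300 [471.  114.1 261.4] 130.02849
385 280 [554.7 133.8 265.7] 122.41076
385 300 [555.4 126.  267.9] 122.52475
170 270 [466.3 127.  259.5] 128.01529
395 270 [561.1 135.1 258.6] 129.09422
```

```bash
python3 - <<'E'
from h import *
np.set_printoptions(precision=1,suppress=True)
z=load("wrist1.npz");cl=cloud(z)
for u in (175,182,188,372,378,385):
  for v in range(256,300,6):print(u,v,cl[v,u])
m=(cl[...,2]>200)&(z['d']>0)
v,u=np.nonzero(m);q=cl[m];i=np.argsort(q[:,2])[:10];print(q[i],u[i],v[i])
z=load("side1.npz");cl=cloud(z);m=(cl[...,2]>198)&(abs(cl[...,0]-512)<70)&(abs(cl[...,1]-120)<60)&(z['d']>0);q=cl[m]
print(np.sort(q[:,2])[:20]);i=np.argsort(q[:,2])[:12];print(q[i])
E
```

```text
175 256 [432.1  78.5 150.5]
175 262 [465.9 126.9 251.9]
175 268 [467.8 127.2 257.8]
175 274 [469.8 127.9 263.9]
175 280 [470.  125.4 264.5]
175 286 [470.1 122.9 264.8]
175 292 [470.3 120.6 265.6]
175 298 [470.6 118.3 266.3]
182 256 [437.6  78.9 150.1]
182 262 [469.1 127.4 252.3]
182 268 [470.1 126.2 255.6]
182 274 [470.2 123.5 255.9]
182 280 [470.3 120.7 256.1]
182 286 [470.6 118.4 257.3]
182 292 [470.8 115.7 257.7]
182 298 [471.  113.2 258.4]
188 256 [443.   80.2 151.9]
188 262 [469.8 124.  245.4]
188 268 [470.3 121.8 247.2]
188 274 [470.5 119.  247.7]
188 280 [470.7 116.3 248.4]
188 286 [470.9 113.6 249.2]
188 292 [471.  110.6 249.4]
188 298 [471.4 108.2 250.7]
372 256 [585.5  98.9 164.1]
372 262 [555.1 132.5 247.1]
372 268 [554.9 130.4 248.8]
372 274 [555.5 127.3 248.9]
372 280 [555.7 124.8 249.8]
372 286 [555.7 122.4 251.1]
372 292 [556.4 119.1 250.7]
372 298 [556.2 117.  252.5]
378 256 [589.8  99.5 164.5]
378 262 [555.8 135.2 252.2]
378 268 [554.6 134.3 256.4]
378 274 [554.9 131.8 257. ]
378 280 [555.4 128.9 257.1]
378 286 [555.5 126.6 258.1]
378 292 [555.9 123.9 258.5]
378 298 
[... 214 characters left out ...]
]
385 298 [555.6 126.4 267.1]
[[675.1 164.9 200. ]
 [674.8 110.6 200. ]
 [680.7  98.7 200. ]
 [672.  130.6 200. ]
 [673.4 169.6 200. ]
 [669.8 152.  200. ]
 [671.8 172.5 200. ]
 [672.5 145.9 200. ]
 [683.5  86.1 200. ]
 [680.5  82.7 200. ]] [559 529 532 535 559 543 558 544 530 524] [193 275 292 246 185 213 180 223 309 313]
[244.6 244.8 244.9 245.5 246.5 246.7 246.8 247.  247.1 247.2 248.  248.2
 248.5 248.5 248.5 248.9 249.1 249.1 249.5 250.1]
[[556.2 125.5 244.6]
 [556.1 117.9 244.8]
 [464.1 114.5 244.9]
 [464.3 106.4 245.5]
 [559.1 112.3 246.5]
 [467.9 102.  246.7]
 [556.5 119.2 246.8]
 [554.  126.6 247. ]
 [560.9 110.3 247.1]
 [465.4 101.5 247.2]
 [464.4 106.4 248. ]
 [555.4 108.9 248.2]]
```

```bash
python3 - <<'E'
from h import *
z=load("side1.npz");T=z['camera_from_world'];x0,y0=200,50
c=cv2.resize(z['p'][y0:y0+150,x0:x0+140],None,fx=4,fy=4,interpolation=cv2.INTER_CUBIC)
for k,sg in enumerate((-1,1)):
  for h in (217,245,277):
    P=np.array((511.9+sg*50*.996,119.5+sg*4.4,h));q=T[:3,:3]@P+T[:3,3]
    u,v=q[0]/q[2]*z['fx']+z['cx'],q[1]/q[2]*z['fy']+z['cy']
    cv2.circle(c,(int((u-x0)*4),int((v-y0)*4)),4,((255,0,0),(0,255,0),(0,200,255))[(217,245,277).index(h)],-1)
cv2.imwrite("pics/c1.png",c[:,:,::-1])
cl=cloud(z)
m=(z['d']>0)&(abs(cl[...,0]-512)<70)&(abs(cl[...,1]-120)<60)
h=cl[m]
for lo in range(240,340,10):
  k=(h[:,2]>lo)&(h[:,2]<lo+10)
  if k.sum():print(lo,h[k].min(0),h[k].max(0))
E
```

```text
240 [463.43558157 101.33527403 244.55240555] [561.52230919 127.60816466 249.45186164]
250 [456.0600575  100.76250284 250.13749821] [567.50987469 129.18531115 259.7851185 ]
260 [455.91456899 100.7656233  260.02600671] [568.17976698 128.47433991 269.94370218]
270 [455.88545587 101.06553725 270.30759064] [568.02461972 131.21237502 279.94601938]
280 [448.35616774  99.00084833 280.19229698] [575.37464567 130.097482   289.95497876]
290 [442.91357988  94.65290234 290.08299103] [580.69921186 134.04174535 299.98463178]
300 [442.08263883  94.0848243  300.10921833] [581.23839086 134.59688625 309.99272624]
310 [442.03479384  91.36773336 310.03369758] [581.77137121 135.72072335 319.98324454]
320 [442.14883337  92.84556488 320.01025171] [581.75477747 131.97023535 329.79873209]
330 [442.210201    94.23402891 330.00855044] [581.00958984 120.20958917 339.92118833]
```

View pics/c1.png

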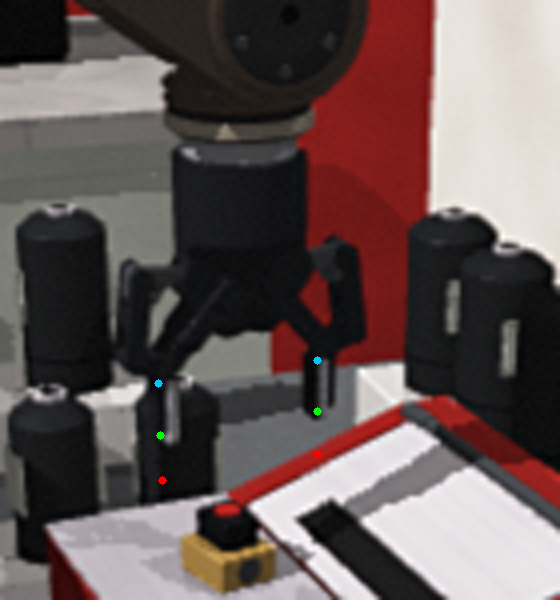

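Both cameras show the open tips at z ≈ 245, about 41 mm above the TCP rather than 13. I'll rely on the pictures. I'll descend most of the way (tips to ≈ 170) and look.

>>> drive_tool:
  plan: [1,0,-0.15,2,0,0,0,1,0,-0.15,4.5,0,0,0,1,0,-0.15,6.5,0,0,0,1,0,-0.15,7.5,0,0,0,1,0,-0.15,7.5,0,0,0]

```text
time_s: 1.35
ee_pos: [511.9, 119.9, 127.7]
orientation: [3.142, 0.002, 0.087]
force: [-1.4, 0.1, 0.9]
finger_gap: 85.5
```

```bash
cat > look.py <<'E'
from bench import *
from h import *
import sys
np.set_printoptions(precision=1,suppress=True)
k=sys.argv[1]
s=read_state();print(s['time_s'],s['ee_pos'],s['orientation'],s['force'],s['finger_gap'])
ims=[]
for n in sys.argv[2:]:
    cal=calibration(n);p,d=camera(n);np.savez(f"{n}{k}.npz",p=p,d=d,**cal)
    if n=="side": p=cv2.resize(p[90:260,190:400],None,fx=3,fy=3,interpolation=cv2.INTER_CUBIC)
    cv2.imwrite(f"pics/{n}{k}.png",p[:,:,::-1])
    if n=="side":
        z=load(f"side{k}.npz");cl=cloud(z);c=s['ee_pos']
        for sg in(-1,1):
            f=c[:2]+sg*50*np.array([.996,.088])
            m=(z['d']>0)&(np.hypot(cl[...,0]-f[0],cl[...,1]-f[1])<18)&(cl[...,2]>c[2]+30)&(z['p'].max(-1)<90)
            print(sg,m.sum(),np.sort(cl[m][:,2])[:8])
E
python3 look.py 2 side wrist
```

```text
1.35 [511.9 119.9 127.7] [3.1 0.  0.1] [-1.4  0.1  0.9] 85.51754660622548
-1 425 [167.9 170.7 172.1 173.4 174.5 175.1 176.9 177.5]
1 321 [157.9 158.  158.1 158.1 158.3 158.4 158.9 159. ]
```

View pics/side2.png

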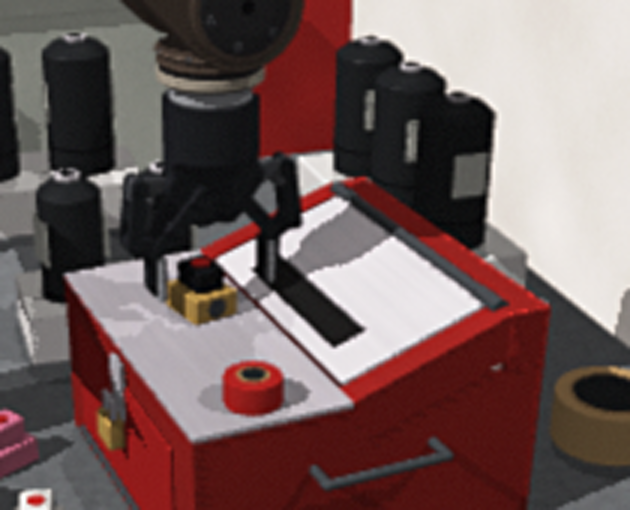

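View pics/wrist2.png

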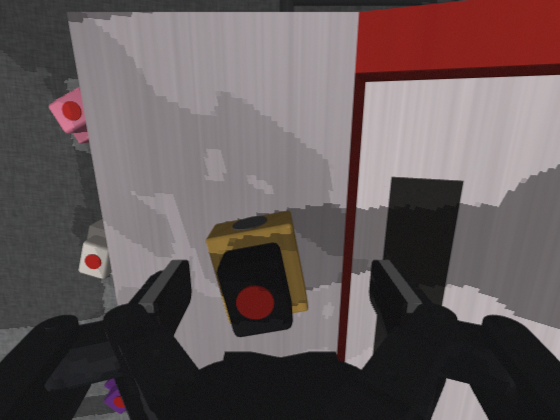

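The fingers straddle the valve (coil at (200,265) in side2). The far fingertip is over the flap just past the lip and the near one is behind the valve, with tips at ≈ 168. Next: drop 9 mm and advance to about 0.2 rad of opening, before the valve passes the lip.

>>> drive_tool:
  plan: [1,0,0,0.5,0,0,0,1,0,0,0.9,0,0,0,1,0.6,0,0.9,0,0,0,1,1.2,0,0.9,0,0,0,1,1.8,0,0.9,0,0,0,1,2.4,0,0.9,0,0,0,1,3.0,0,0.9,0,0,0,1,3.5,0,0.9,0,0,0,1,3.5,0,0.9,0,0,0]

```text
time_s: 2.35
ee_pos: [547.3, 123.7, 120.0]
orientation: [3.142, -0.0, 0.088]
force: [-2.0, -0.1, 3.7]
finger_gap: 85.7
```

```bash
python3 look.py 3 side wrist
```

```text
2.35 [547.3 123.7 120. ] [ 3.1 -0.   0.1] [-2.  -0.1  3.7] 85.69864197290568
-1 459 [154.6 160.1 161.3 164.2 165.6 167.  167.2 168.7]
1 314 [153.4 153.5 154.6 154.9 155.1 155.4 155.9 156. ]
```

View pics/side3.png

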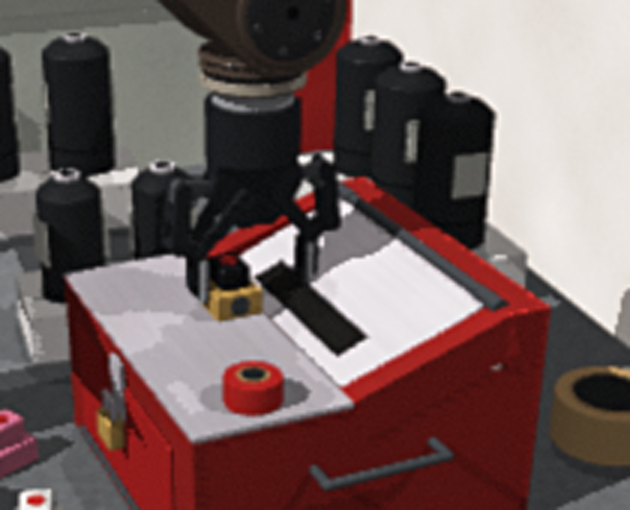

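View pics/wrist3.png

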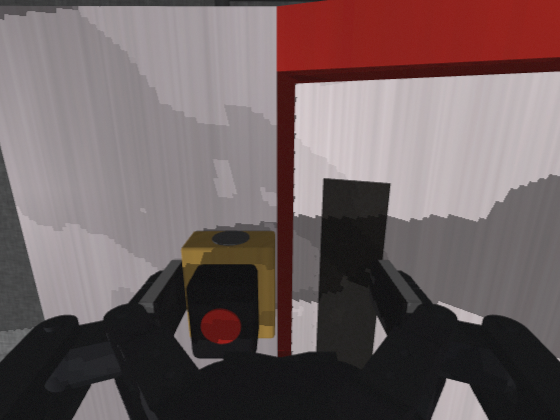

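The valve has squared up to the pusher and its front face is at the lip (≈(277,280) in the wrist view). The flap is starting to open. I'll measure its angle before the valve reaches it.

```bash
cat > flap.py <<'E'
from h import *
import sys
np.set_printoptions(precision=3,suppress=True)
z=load(sys.argv[1]);cl=cloud(z);e=np.array([.9961,.0879]);n=np.array([-.0879,.9961])
s=cl[...,:2]@e-557;t=cl[...,:2]@n
m=(z['d']>0)&(s>20)&(s<115)&(abs(t-40)<110)&(cl[...,2]<200)&(cl[...,2]>70)&(z['p'].min(-1)>110)
S=s[m];Z=cl[...,2][m]
for _ in range(4):
    p=np.polyfit(S,Z,1);r=abs(Z-np.polyval(p,S));S,Z=S[r<5],Z[r<5]
print(m.sum(),len(S),"angle",np.arctan(p[0])-.3316,"z at s=6:",np.polyval(p,6),"z at hinge 130:",np.polyval(p,130))
E
for f in wrist1 wrist3 side3; do python3 flap.py $f.npz; done
```

```text
19586 19586 angle 0.00032526698554330435 z at s=6: 153.38328370243357 z at hinge 130: 196.12328568421594
22587 22583 angle 0.07341193867690904 z at s=6: 142.97813871634568 z at hinge 130: 196.13863219606358
1456 1452 angle 0.07664667604021325 z at s=6: 142.63025544898824 z at hinge 130: 196.2662391196288
```

The flap is open 0.075 rad with its free edge at z ≈ 143, already below the ledge. Continue.

>>> drive_tool:
  plan: [1,0.6,0,0.1,0,0,0,1,1.2,0,0.2,0,0,0,1,1.8,0,0.3,0,0,0,1,2.3,0,0.3,0,0,0,1,2.3,0,0.3,0,0,0]

```text
time_s: 2.95
ee_pos: [569.3, 125.6, 116.7]
orientation: [3.142, 0.002, 0.088]
force: [-5.2, 0.7, 3.2]
finger_gap: 85.5
```

```bash
python3 look.py 4 side wrist; python3 flap.py wrist4.npz
```

```text
2.95 [569.3 125.6 116.7] [3.1 0.  0.1] [-5.2  0.7  3.2] 85.47109911500729
-1 437 [150.2 151.1 151.3 159.2 159.6 161.3 163.1 164.3]
1 309 [147.4 150.  150.8 150.9 152.4 152.6 152.9 153.3]
29053 29032 angle 0.2475994185207645 z at s=6: 115.35608204345839 z at hinge 130: 196.45515981451996
```

View pics/side4.png

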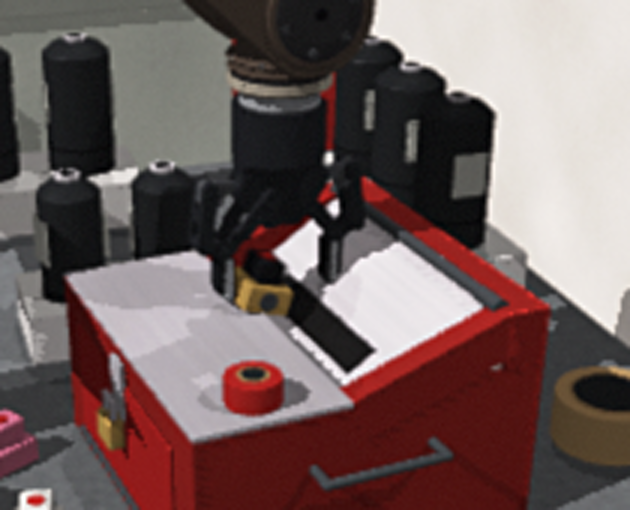

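View pics/wrist4.png

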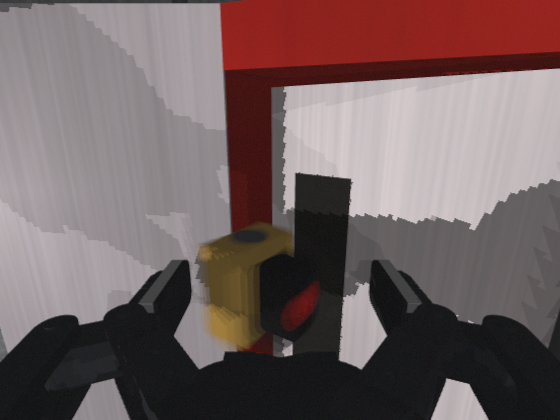

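The valve is tipping over the lip (blurred at (250,290) in the wrist view) and the flap is held at 0.25 rad. Next I'll open it further.

>>> drive_tool:
  plan: [1,0.7,0,0,0,0,0,1,1.4,0,0,0,0,0,1,2.1,0,0,0,0,0,1,2.7,0,0,0,0,0,1,2.7,0,0,0,0,0,1,2.7,0,0,0,0,0]

```text
time_s: 3.65
ee_pos: [595.2, 127.9, 116.3]
orientation: [3.142, 0.004, 0.088]
force: [-10.0, -3.0, 2.8]
finger_gap: 85.2
```

```bash
python3 look.py 5 side wrist; python3 flap.py wrist5.npz
```

```text
3.65 [595.2 127.9 116.3] [3.1 0.  0.1] [-10.   -3.    2.8] 85.24093923548924
-1 420 [158.9 160.1 164.4 164.6 165.4 165.6 165.8 166.3]
1 314 [147.2 148.4 148.5 151.3 152.3 152.4 152.5 153.1]
22430 22402 angle 0.5500524135938692 z at s=6: 46.5617848422575 z at hinge 130: 197.06587303332498
```

View pics/side5.png

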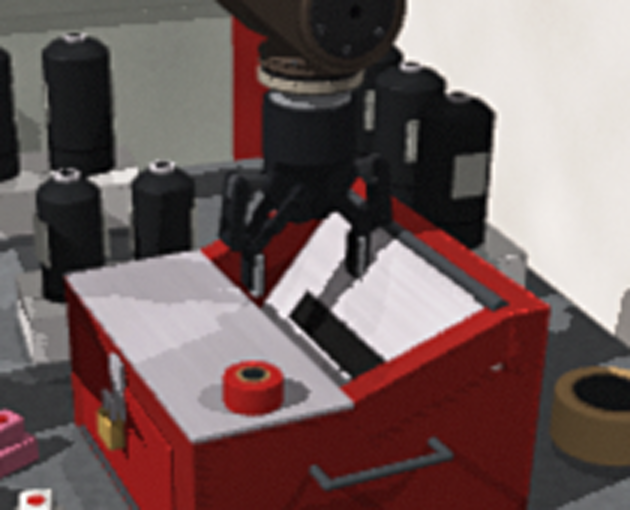

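View pics/wrist5.png

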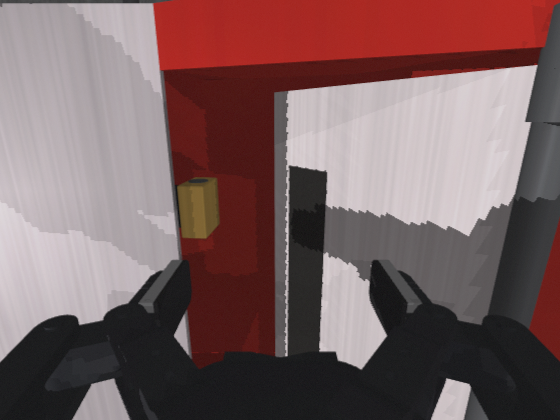

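The valve is down inside at (198,208) in the wrist view. I'll check that it's on the box floor, clear of the flap's sweep.

```bash
python3 - <<'E'
from h import *
np.set_printoptions(precision=1,suppress=True)
cl=cloud(load("wrist5.npz"))
for u,v in [(190,215),(200,225),(212,200),(199,182),(230,210),(230,300),(250,250)]:print(u,v,cl[v,u])
E
```

```text
190 215 [522.2 117.1  46.2]
200 225 [530.6 109.   46. ]
212 200 [535.4 125.2  23.5]
199 182 [526.3 143.1  34.4]
230 210 [549.2 111.6   5.3]
230 300 [553.2  10.7   3.8]
250 250 [571.   70.8   4.3]
```

The valve is resting on the box floor (top at z ≈ 46, floor ≈ 4). Now I'll back out and raise the hand clear.

>>> drive_tool:
  plan: [1,-0.8,0,-0.3,0,0,0,1,-1.6,0,-1,0,0,0,1,-2.2,0,-2.2,0,0,0,1,-2.5,0,-3.8,0,0,0,1,-2.5,0,-6,0,0,0,1,-2.5,0,-8.5,0,0,0,1,-2.5,0,-11,0,0,0,1,-2.5,0,-14,0,0,0,1,-2.5,0,-16,0,0,0,1,-2.5,0,-16,0,0,0,1,-2.5,0,-16,0,0,0,1,-2.5,0,-16,0,0,0]

```text
time_s: 4.95
ee_pos: [571.3, 125.7, 275.9]
orientation: [3.141, 0.002, 0.088]
force: [-0.1, -0.1, 0.0]
finger_gap: 85.7
```

```bash
python3 look.py 6 side wrist scene; python3 flap.py wrist6.npz;python3 flap.py side6.npz; python3 - <<'E'
from h import *
a,b=load("side0.npz")['p'],load("side6.npz")['p']
d=cv2.absdiff(a,b).max(-1)
print("roll/good/canister diff",d[208:230,262:288].mean(),d[365:408,325:365].mean(),d[145:185,200:225].mean())
E
```

```text
4.95 [571.3 125.7 275.9] [3.1 0.  0.1] [-0.1 -0.1  0. ] 85.71880608114513
-1 520 [318.1 318.2 318.7 318.9 319.1 320.7 320.7 320.8]
1 366 [317.  317.2 318.7 319.2 319.2 319.2 320.4 320.5]
18676 18676 angle 4.6345896415944665e-05 z at s=6: 153.48131305659805 z at hinge 130: 196.1826236120296
1620 1620 angle -0.0003814316170592802 z at s=6: 153.22157607560797 z at hinge 130: 195.86356054920657
roll/good/canister diff 18.603146853146853 5.347093023255814 9.261
```

View pics/side6.png

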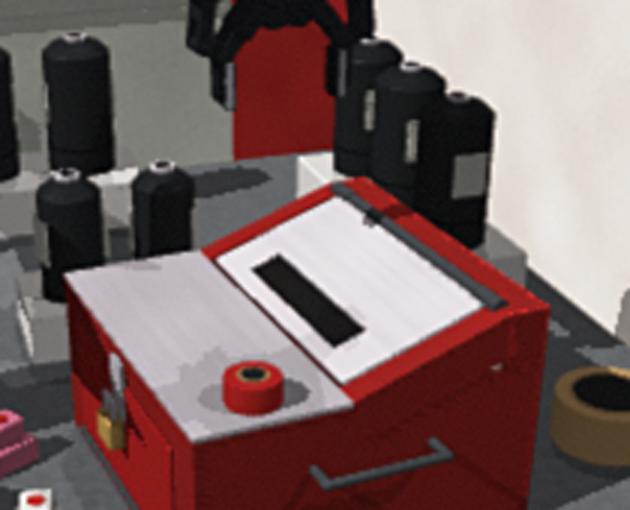

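View pics/scene6.png

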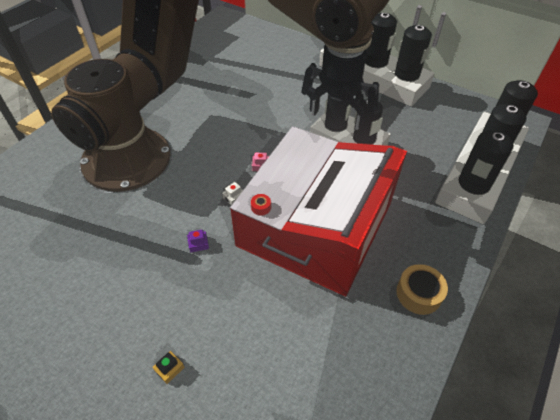

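View pics/wrist6.png

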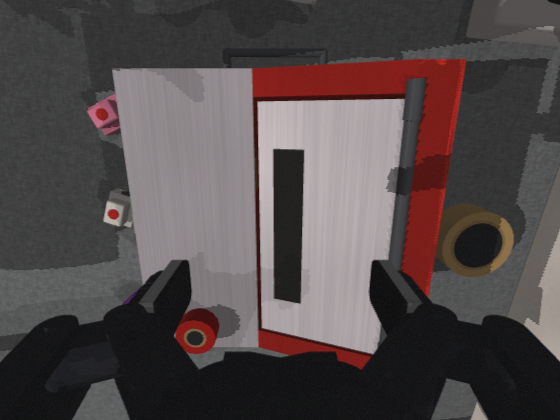

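Flap shut (0.000 rad), the ledge is empty apart from the roll, which is still at side pixel (274,219). The other items haven't moved and the hand is touching nothing (force ≈ 0).

```bash
python3 -c "
from bench import *
print(finish_job())"
```

```text
the job is handed in; nothing more can be done
None
```

The faulty valve is in the reject box and the flap is fully shut. I handed the job in at about 5 s of the 32 s allowed.

**What I did:** I set the open fingers astride the red-dot valve, in line with the box. Moving level, the front finger pressed the flap while the rear finger pushed the valve. By the lip, the flap's edge was about 7 mm below ledge level. At about 0.25 rad the valve tipped over, and I opened the flap on to 0.55 rad before withdrawing. The valve was never gripped or lifted.

**Last checks:**
- **Valve:** with the flap open, the wrist camera showed it on the box floor, its top at z ≈ 46 mm. I could not see it again once the flap had shut.
- **Flap:** it measured 0.000 rad on both the wrist and side cameras.
- **Hand:** it was clear of everything, with wrist force about 0 N. The highest I read was about 11 N, but only at the end of each move.
- **Label roll:** it is at the same side-view pixel as before. The image difference there (18.6) was the largest of the three I checked; I take it to be shadow, since the roll had not moved.
- **Green-dot valve and canisters:** they look unmoved in the pictures. I compared the images but did not measure their positions.

**One disagreement:** the open fingertips stood about 41 mm behind the TCP in both cameras, not the 13 mm I took from the description. I set the heights from the pictures.

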